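# Hang the drying rack on the draining stand

## Robot

A 6-joint arm with a two-finger parallel gripper is mounted at the origin on the work surface. World frame = base frame: x ahead of the robot, y to its left, z up, the work surface at z = 0. Lengths are in mm, angles in degrees, forces in N, time in s.
With the tool pointing down it reaches from about 300 to 850 mm from the base axis. Payload 4.2 kg.
Tool frame: the origin (TCP) lies at the very end of the fingers, on their centre line; the grasp point (between the pads) lies 19 mm behind it (env.grip_point_offset is the distance from the TCP to the grasp point, in mm); z points along the fingers, y is the line along which they close (so a half turn about z gives the same grasp; the last joint's range is limited). The gripper opens to 91 mm and grips with 3 to 60 N. Pads are 32 mm wide; open, the fingers measure 118 mm over their backs; the gripper's body (76 mm by 178 mm) begins 60 mm behind the grasp point.
Start: joints at [-67.895, 18.312, 89.639, -0, 72.044, -1.146], TCP at [226.988, -528.318, 213.976] pointing down, gripper open.
Joint ranges: [-177.97, 177.97], [-48.28, 115.42], [12.27, 149.76], [-77.06, 257.06], [2.81, 150.46], [-146.56, 146.56]. Speed limits (degrees/s): [147.25, 147.25, 180, 180, 180, 180].

## Interface

Orientations are given as [roll, pitch, yaw] about the fixed x, y, z axes, in that order (R = Rz(yaw) Ry(pitch) Rx(roll)).
In Python, from workcell import env gives the robot as it stands. The module is installed in compiled form; this text tells all that it offers.
- The arm moves only by the tool arm_command, never from a script. Its argument "rows" is a list of rows, each an object with "delta_pos": the shift along the tool's x, y, z in mm, a list of three; "roll": the turn about the tool's z in units of 5 degrees (1.0 is 5 degrees); "jaw": the opening in per cent of the stroke, from 0 (shut) to 100 (fully open). A call has 1 to 20 rows; each row is the pose to reach, as a shift and turn from the pose commanded when the call began, along the tool's axes at that moment; what a row does not reach only later rows make up. A row lasts 1/12 s, in which the tool goes at most 41.7 mm and 7.16 degrees, less where a joint would pass 70% of its speed; a pose out of reach is approached as far as the arm can. A call with a gripper value outside its range is refused whole. The fingers move at their own pace and stop on an object; "squeeze" is the grip in N (left out, the last holds). Time passes only in rows, so rows that repeat a pose let the fingers close. It gives the time, the measured TCP pose, the force, the opening and the grip force at its end, in the units of the state.
- env.state(): the state, without advancing time (a new reading comes with each control period).
- env.grab_frame(name): name is "scene" or "top" or "wrist"; returns a dict with "img" (400x640x3 uint8, blue, green, red), "z_map" (400x640 float32, mm along the optical axis (not along the pixel's ray), 0 where there is no reading), "fov_y" (degrees; the focal length in pixels is half the picture's height over the tangent of half this angle, whatever the lens; pixels are square), "cx", "cy" (the principal point, pixels), "R" (3x3) and "t" (3): a world point X has camera coordinates R X + t; the wrist camera has in their place "T_tool_cam" (4x4, takes a point from camera to tool coordinates, whose origin is the TCP and whose axes are the flange's). Camera axes: x right, y down, z forward; pixel columns grow to the right and rows downward; lengths in mm; the calibration is good to about 2 mm. The wrist camera is an equidistant fisheye: a pixel r from the principal point sees the ray r / f radians off the axis. A picture is of the moment at which its call begins: read the wrist's pose just before it.
- env.job_done(): hands the job in; it is judged then, once.
The state is a dict: "time_s": time; "qpos": joint angles; "qvel": joint speeds; "effort": joint torques, N m; "ee_pos": TCP position; "ee_rot": TCP orientation; "force": force on the tool from outside, world axes, zero at the start; "torque": the same for the moment, N m; "gripper_width": finger opening in mm; "gripper_force": force on a finger pad.
Only numpy, scipy, OpenCV 4.12 (cv2) and the standard library are available. Lean on these libraries where they do the work, as an engineer would, in place of code of your own. Each camera call takes 0.05 s, during which the arm holds its last target. There are 200 camera calls.

## Task

Hang the small steel drying rack on the hook of the draining stand: press the raised hook all the way down, push the rack along the bench (do not pick it up or tip it over) until the hook is through its eye, then pull the hook up by its black grip to its top stop and let go. The rack must be left hanging quietly and level on the hook, clear of the bench; leave the other things on the bench where they are.

Things in the scene. Friction and masses are not known exactly. Their poses are not given: they have to be found in the camera images.
- rack: The drying rack, loose, steel, 0.35 to 0.55 kg: a slotted tray 150 mm long (its x), 130 wide (y), 30 high, with solid side and end walls and four grey discs fixed in it. From its middle a flat stem 18 mm wide and 6 thick rises to a ring eye. Origin: centre of its underside; z up. The same either way round; its +x end starts turned roughly to the stand.
- eye (a point): Centre of the rack's ring eye, 160 mm above the rack's underside on the centre of the tray. The ring is of 8 mm round bar, 56 mm inside and 72 mm outside diameter; its hole's axis is the rack's x. A rack that stands askew turns square when pushed with two fingers side by side on an end wall; the middle of the pushed end then roughly keeps its line.
- stand: The draining stand, fixed to the bench. Origin on the bench on the axis of its upright tube (28 mm diameter, 38 mm at its collar, 125 mm tall); foot plate 90 mm wide (y) and 10 mm high, reaching 25 mm to -x and 85 mm to +x. The hook arm points along its -x.
- hook (a joint): Height of the sliding head with hook and grip above its bottom stop: 0 fully down, 0.09 m at the top stop. Stiff with about 10 N of friction, so it stays where it is left, also with the rack on it; the head weighs 0.15 kg.
- hook_seat (a point): Bottom of the hook's dip, on top of its 8 mm bar, where a ring hangs: 115 mm from the stand's axis along the stand's -x, 158 mm above the bench with the hook down. Dip 28 mm long; upturned tip ends 145 mm from the stand's axis, 16 mm above this point; arm inward of the dip 12 mm above it. With the hook down it passes through the standing rack's eye with 14 mm spare above, 18 below, 18 each side.
- grip_top (a point): Centre of the top of the black grip block on the sliding head, on the stand's axis, 235 mm above the bench when the hook is down. The block is 36 mm along the stand's x, 24 mm along its y and 46 mm high; nothing stands above it.
- squeeze_bottle: Bystander: white squeeze bottle, 48 mm diameter, 120 mm tall, origin under its centre.
- grey_pot: Bystander: grey open pot without handles, 90 mm diameter, 80 mm high, origin under its centre.
- rinse_bowl: Bystander: white bowl, 110 mm diameter, 50 mm high, origin under its centre.
- brush: Bystander: brush lying on the bench, along its x.
- water_bottle: Bystander: clear water bottle, 64 mm diameter, 200 mm tall, origin under its centre.
- tape_ring: Bystander: cardboard ring, 80 mm diameter, 25 mm high, origin under its centre.
Mind the look-alikes: they are no part of the job. Of the things that look like the rack, the largest one is meant.

How it is judged:
By the outcome, as a careful person would: the job done as asked, in the order asked, and still so for the second after the job is handed in, with the robot touching nothing.
It also fails if it takes over 72 s, if anything falls off the work surface, if the arm or the gripper's body presses on something with over 40 N, if the wrist force passes 120 N, or if a joint passes its speed limit or range.

## Working session

There is one attempt and no reset: what is moved stays moved. The work goes in short steps, Python scripts to look and compute and a tool call to move; the robot and the scene stay as the last step left them, time stands still between calls to the robot, and variables do not carry over. Pictures are saved under pics/ and viewed, at most 10 in all, crops included, and the job is handed in when it is done.

Besides the shell and the picture viewer there is one more tool, called after "Request:" as name(argument=value, ...), one argument or row to a line, values as JSON. arm_command: Moves the arm, as the interface text tells. Its arguments: {"type":"object","properties":{"rows":{"type":"array"},"squeeze":{"type":"number"}},"required":["rows"]}

```bash
mkdir -p pics; cat > h.py <<'E'
import numpy as np, cv2
from workcell import env
def save(n,f,crop=None,s=1):
    im=f["img"]
    if crop: x0,y0,x1,y1=crop; im=im[y0:y1,x0:x1]
    cv2.imwrite("pics/"+n,cv2.resize(im,None,fx=s,fy=s,interpolation=cv2.INTER_CUBIC))
def cloud(f):
    z=f["z_map"]; h,w=z.shape; fl=h/2/np.tan(np.radians(f["fov_y"])/2)
    u,v=np.meshgrid(np.arange(w),np.arange(h))
    P=np.stack([(u-f["cx"])/fl*z,(v-f["cy"])/fl*z,z],-1)
    W=(P-f["t"])@f["R"]; W[z==0]=np.nan
    return W
E
python3 - <<'E'
from h import *
for n in("scene","top"):
    f=env.grab_frame(n); save(n+"0.png",f,s=1.25); np.save(n+"_W.npy",cloud(f)); cv2.imwrite("pics/raw_"+n+".png",f["img"])
    print(n,f["fov_y"],-f["R"].T@f["t"])
s=env.state();print(s["time_s"],s["ee_pos"],s["ee_rot"],s["force"],s["gripper_width"])
E
```

```text
scene 46.45180520904701 [1209.5844487   411.84617989 1250.02498054]
top 44.33487527706976 [ 336.35526094  -27.90804177 1573.77299586]
0.1 [ 226.81531681 -527.88546613  213.20160126] [-1.79908220e+02 -1.89127851e-04  2.32523076e+01] [-0.62169147 -0.17407116  0.65459728] 91.06830197458814
```

View pics/scene0.png

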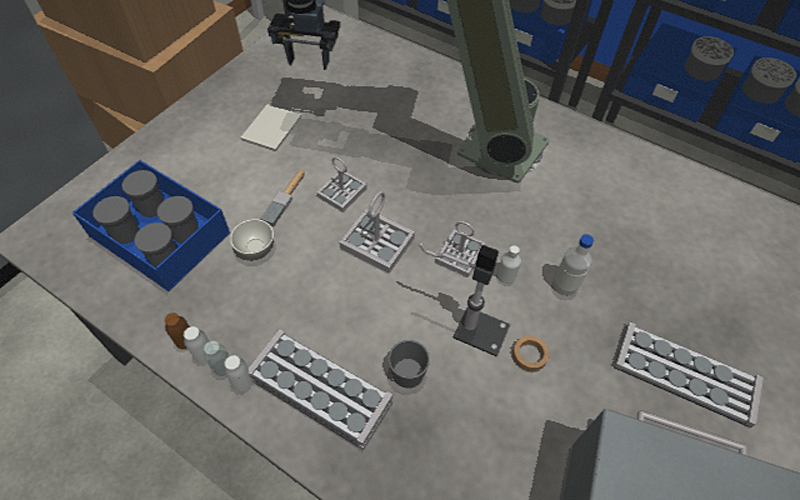

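View pics/top0.png

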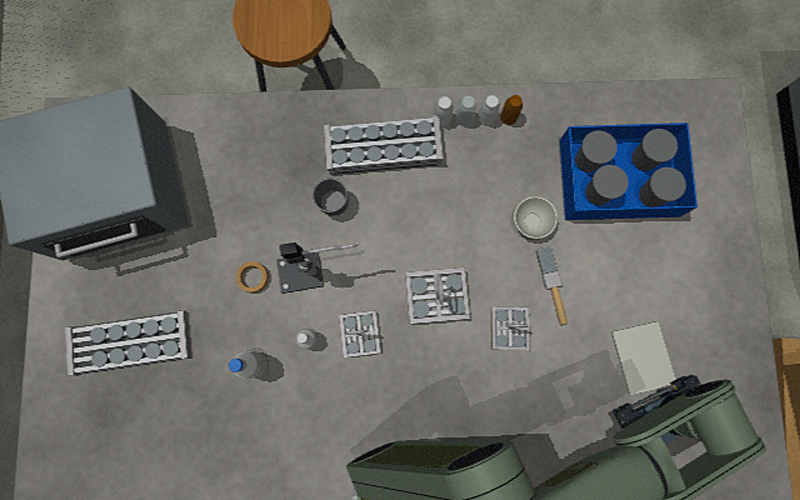

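The candidates for the rack (scene picture pixels) are at (377,240), (342,188) and (460,245). In the top picture they are at (438,296), (510,328) and (360,334). The largest is the middle one, at top (438,296). The stand's foot is at top (300,272), with the raised hook pointing right toward the rack. Next I'll crop in close and measure.

```bash
python3 - <<'E'
from h import *
im=cv2.imread("pics/raw_top.png"); cv2.imwrite("pics/c1.png",cv2.resize(im[175:300,205:405],None,fx=4,fy=4,interpolation=cv2.INTER_CUBIC))
W=np.load("top_W.npy"); S=np.load("scene_W.npy")
print("bench z",np.nanmedian(W[180:200,400:420,2]),W[237,350],W[218,240])
A=np.concatenate([W.reshape(-1,3),S.reshape(-1,3)]); src=np.r_[np.zeros(W[...,0].size),np.ones(S[...,0].size)]
c=W[240,350]
def rect(m,l):
    p=A[m][:,:2].astype(np.float32); r=cv2.minAreaRect(p); print(l,len(p),r)
for k in(0,1):
    d=np.hypot(A[:,0]-c[0],A[:,1]-c[1])
    rect((src==k)&(d<115)&(A[:,2]>18)&(A[:,2]<40),"rack tray %d"%k)
    m=(src==k)&(d<130)&(A[:,2]>110)&(A[:,2]<215); q=A[m]
    if len(q): print("eye",k,len(q),q.min(0),q.max(0),np.median(q,0)); rect(m,"eye")
s0=W[218,240]
for k in(0,1):
    d=np.hypot(A[:,0]-s0[0],A[:,1]-s0[1])
    rect((src==k)&(d<150)&(A[:,2]>6)&(A[:,2]<14),"foot %d"%k)
    m=(src==k)&(d<200)&(A[:,2]>310)&(A[:,2]<335);rect(m,"griptop");print(np.median(A[m],0))
    m=(src==k)&(d<260)&(A[:,2]>235)&(A[:,2]<275);rect(m,"hook");q=A[m]
    if len(q):print(q[np.argsort(q[:,1])][::max(1,len(q)//12)].round())
E
```

```text
bench z 1.2261688769209078 [ 489.24978659 -106.60264519   82.78232339] [567.66155226 241.75526258   9.35801724]
rack tray 0 1455 ((497.9726867675781, -107.51362609863281), (130.34124755859375, 150.71913146972656), 3.533057451248169)
eye 0 93 [ 462.89994606 -112.88296779  129.08380087] [ 532.74964171 -101.42610155  201.8361704 ] [ 497.12342733 -106.53439079  185.56980191]
eye 93 ((497.8376159667969, -107.22356414794922), (70.07386016845703, 8.099431037902832), 3.2755210399627686)
rack tray 1 1209 ((498.5017395019531, -109.37521362304688), (136.24609375, 153.40907287597656), 2.890714645385742)
eye 1 131 [ 465.63061621 -115.02891777  113.45590065] [ 533.86267942 -102.87948089  195.75349985] [ 499.70694654 -108.02653222  157.61895273]
eye 131 ((499.8005676269531, -109.33965301513672), (68.34806060791016, 10.403271675109863), 3.166231632232666)
foot 0 950 ((568.5552978515625, 241.6452178955078), (290.89056396484375, 292.8135681152344), 28.15148162841797)
griptop 133 ((573.3768310546875, 214.08457946777344), (24.985214233398438, 37.4698371887207), 7.396014213562012)
[572.71106408 213.75281
[... 276 characters left out ...]
573. 192. 252.]
 [562. 197. 237.]
 [561. 201. 261.]
 [558. 212. 245.]
 [560. 224. 271.]]
foot 1 736 ((556.8456420898438, 270.5318908691406), (243.68402099609375, 257.52032470703125), 82.21515655517578)
griptop 136 ((574.6854858398438, 213.0034942626953), (25.687408447265625, 34.4778938293457), 6.46747350692749)
[576.25938867 214.03984302 317.48771187]
hook 294 ((589.1693725585938, 152.17636108398438), (26.66777801513672, 161.56198120117188), 11.079828262329102)
[[593.  71. 255.]
 [594.  87. 243.]
 [591. 111. 236.]
 [590. 130. 255.]
 [579. 151. 251.]
 [578. 171. 252.]
 [577. 191. 253.]
 [589. 202. 242.]
 [587. 209. 249.]
 [588. 215. 267.]
 [589. 221. 269.]
 [585. 228. 269.]
 [584. 231. 242.]]
```

View pics/c1.png

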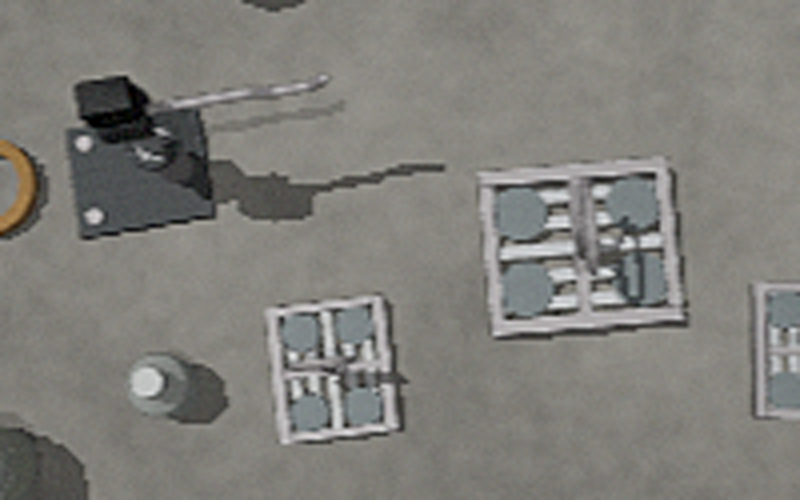

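The close crop confirms it: the largest rack is at crop (583,245), with its 150 mm side pointing to the stand. The hook runs from (150,105) to its tip at (325,80).

Estimates:
- **Stand:** axis (574.5, 214), yaw about 97.3°.
- **Rack:** centre (498, -108), yaw about 93.3°. It needs about 117 mm of sideways shift and 195 mm along the stand's x.

The first move is above the grip with the fingers shut.

Request:
arm_command(
  rows=[
    {"delta_pos": [0, 0, -40], "roll": 0, "jaw": 0},
    {"delta_pos": [0, 0, -80], "roll": -1, "jaw": 0},
    {"delta_pos": [20, -18, -115], "roll": -2, "jaw": 0},
    {"delta_pos": [45, -40, -140], "roll": -3, "jaw": 0},
    {"delta_pos": [612, -544, -145], "roll": -14.8, "jaw": 0},
    {"delta_pos": [612, -544, -145], "roll": -14.8, "jaw": 0},
    {"delta_pos": [612, -544, -145], "roll": -14.8, "jaw": 0},
    {"delta_pos": [612, -544, -145], "roll": -14.8, "jaw": 0},
    {"delta_pos": [612, -544, -145], "roll": -14.8, "jaw": 0},
    {"delta_pos": [612, -544, -145], "roll": -14.8, "jaw": 0},
    {"delta_pos": [612, -544, -145], "roll": -14.8, "jaw": 0},
    {"delta_pos": [612, -544, -145], "roll": -14.8, "jaw": 0},
    {"delta_pos": [612, -544, -145], "roll": -14.8, "jaw": 0},
    {"delta_pos": [612, -544, -145], "roll": -14.8, "jaw": 0},
    {"delta_pos": [612, -544, -145], "roll": -14.8, "jaw": 0},
    {"delta_pos": [612, -544, -145], "roll": -14.8, "jaw": 0},
    {"delta_pos": [612, -544, -145], "roll": -14.8, "jaw": 0},
    {"delta_pos": [612, -544, -145], "roll": -14.8, "jaw": 0},
    {"delta_pos": [612, -544, -145], "roll": -14.8, "jaw": 0},
    {"delta_pos": [612, -544, -145], "roll": -14.8, "jaw": 0},
  ],
)

```text
time_s: 1.77
ee_pos: [534.9, 130.3, 357.8]
ee_rot: [-180.0, 0.0, 97.3]
force: [0.9, 0.2, 0.0]
gripper_width: 0.5
gripper_force: 0.0
```

Request:
arm_command(
  rows=[
    {"delta_pos": [0, 0, 0], "roll": 0, "jaw": 0},
    {"delta_pos": [0, 0, 0], "roll": 0, "jaw": 0},
    {"delta_pos": [0, 0, 0], "roll": 0, "jaw": 0},
  ],
)

```text
time_s: 2.02
ee_pos: [534.3, 127.8, 357.6]
ee_rot: [-179.9, 0.1, 97.3]
force: [-0.9, -1.1, -0.2]
gripper_width: 0.6
gripper_force: 0.0
```

Request:
arm_command(
  rows=[
    {"delta_pos": [27, 17, 0], "roll": 0, "jaw": 0},
    {"delta_pos": [54, 34, 0], "roll": 0, "jaw": 0},
    {"delta_pos": [80, 51, 0], "roll": 0, "jaw": 0},
    {"delta_pos": [80, 51, 10], "roll": 0, "jaw": 0},
    {"delta_pos": [80, 51, 20], "roll": 0, "jaw": 0},
    {"delta_pos": [80, 51, 28], "roll": 0, "jaw": 0},
    {"delta_pos": [80, 51, 34], "roll": 0, "jaw": 0},
    {"delta_pos": [80, 51, 40], "roll": 0, "jaw": 0},
    {"delta_pos": [80, 51, 48], "roll": 0, "jaw": 0},
    {"delta_pos": [80, 51, 56], "roll": 0, "jaw": 0},
    {"delta_pos": [80, 51, 64], "roll": 0, "jaw": 0},
    {"delta_pos": [80, 51, 72], "roll": 0, "jaw": 0},
    {"delta_pos": [80, 51, 80], "roll": 0, "jaw": 0},
    {"delta_pos": [80, 51, 88], "roll": 0, "jaw": 0},
    {"delta_pos": [80, 51, 96], "roll": 0, "jaw": 0},
    {"delta_pos": [80, 51, 104], "roll": 0, "jaw": 0},
    {"delta_pos": [80, 51, 112], "roll": 0, "jaw": 0},
    {"delta_pos": [80, 51, 118], "roll": 0, "jaw": 0},
    {"delta_pos": [80, 51, 119], "roll": 0, "jaw": 0},
    {"delta_pos": [80, 51, 119], "roll": 0, "jaw": 0},
  ],
)

```text
time_s: 3.68
ee_pos: [574.6, 212.3, 240.4]
ee_rot: [180.0, 0.1, 97.2]
force: [-0.9, -1.4, 4.3]
gripper_width: 0.0
gripper_force: 2.1
```

Request:
arm_command(
  rows=[
    {"delta_pos": [0, 0, 2], "roll": 0, "jaw": 0},
    {"delta_pos": [0, 0, 3], "roll": 0, "jaw": 0},
    {"delta_pos": [0, 0, 3], "roll": 0, "jaw": 0},
  ],
)

```text
time_s: 3.93
ee_pos: [574.6, 212.3, 237.9]
ee_rot: [180.0, 0.1, 97.2]
force: [-2.5, -2.1, 7.3]
gripper_width: 0.1
gripper_force: 3.6
```

Request:
arm_command(
  rows=[
    {"delta_pos": [0, 0, 2], "roll": 0, "jaw": 0},
    {"delta_pos": [0, 0, 4], "roll": 0, "jaw": 0},
    {"delta_pos": [0, 0, 5], "roll": 0, "jaw": 0},
    {"delta_pos": [0, 0, 5], "roll": 0, "jaw": 0},
  ],
)

```text
time_s: 4.27
ee_pos: [574.7, 212.3, 235.2]
ee_rot: [179.8, 0.1, 97.2]
force: [-5.7, -4.2, 16.2]
gripper_width: 0.6
gripper_force: 7.9
```

Request:
arm_command(
  rows=[
    {"delta_pos": [0, 0, 2], "roll": 0, "jaw": 0},
    {"delta_pos": [0, 0, 3], "roll": 0, "jaw": 0},
    {"delta_pos": [0, 0, 3], "roll": 0, "jaw": 0},
  ],
)

```text
time_s: 4.52
ee_pos: [574.7, 212.3, 235.1]
ee_rot: [179.7, 0.0, 97.2]
force: [-9.2, -4.8, 27.5]
gripper_width: 0.3
gripper_force: 13.5
```

Request:
arm_command(
  rows=[
    {"delta_pos": [0, 0, -30], "roll": 0, "jaw": 0},
    {"delta_pos": [0, 0, -65], "roll": 0, "jaw": 0},
    {"delta_pos": [-28, -20, -70], "roll": 1, "jaw": 20},
    {"delta_pos": [-56, -40, -70], "roll": 2.4, "jaw": 100},
    {"delta_pos": [-84, -60, -70], "roll": 3.8, "jaw": 100},
    {"delta_pos": [-112, -80, -70], "roll": 5.2, "jaw": 100},
    {"delta_pos": [-140, -100, -70], "roll": 6.6, "jaw": 100},
    {"delta_pos": [-168, -120, -70], "roll": 8, "jaw": 100},
    {"delta_pos": [-196, -140, -70], "roll": 9.4, "jaw": 100},
    {"delta_pos": [-224, -160, -70], "roll": 10.8, "jaw": 100},
    {"delta_pos": [-252, -180, -70], "roll": 12.2, "jaw": 100},
    {"delta_pos": [-280, -198, -70], "roll": 13.6, "jaw": 100},
    {"delta_pos": [-308, -218, -70], "roll": 15, "jaw": 100},
    {"delta_pos": [-308, -218, -70], "roll": 16.4, "jaw": 100},
    {"delta_pos": [-308, -218, -70], "roll": 17.8, "jaw": 100},
    {"delta_pos": [-308, -218, -70], "roll": 18, "jaw": 100},
    {"delta_pos": [-308, -218, -70], "roll": 18, "jaw": 100},
    {"delta_pos": [-308, -218, -70], "roll": 18, "jaw": 100},
  ],
)

```text
time_s: 6.02
ee_pos: [397.7, -119.0, 298.1]
ee_rot: [180.0, -0.0, 7.4]
force: [0.4, 0.0, -0.3]
gripper_width: 91.2
gripper_force: 0.0
```

```bash
cat >> h.py <<'E'
D=np.array([0.127,-0.992])
def look(n,hook_down=True,crop=None,s=1.25):
    """fit rack, stand from both fixed cameras, in world"""
    for k in("top","scene"):
        f=env.grab_frame(k); W=cloud(f).reshape(-1,3)
        if k==n[0]: save(n[1],f,crop,s)
        x,y,z=W.T
        m=(z>205)&(z<245)&(np.hypot(x-575,y-214)<45)
        if m.any():
            m2=(z>228)&(z<245)&(np.hypot(x-575,y-214)<30); print(k,"grip z",np.nanmedian(z[m2]),cv2.minAreaRect(W[m2][:,:2].astype(np.float32)))
        d=(x-575)*D[0]+(y-214)*D[1]; e=(x-575)*D[1]-(y-214)*D[0]
        m=(z>140)&(z<182)&(d>40)&(d<160)&(abs(e)<25)
        if m.sum()>10:
            vx,vy,x0,y0=cv2.fitLine(W[m][:,:2].astype(np.float32),cv2.DIST_HUBER,0,.01,.01).ravel()
            a=np.degrees(np.arctan2(vx,-vy)); a=(a+90)%180-90
            print(k,"hook line angle",a,"x at y=100:",x0+(100-y0)*vx/vy,"max d",d[m].max(),m.sum())
        print(k,f"rack region:")
def rack(W,c,r=95):
    W=W.reshape(-1,3);x,y,z=W.T;dd=np.hypot(x-c[0],y-c[1])
    m=(dd<r)&(z>20)&(z<38); print("tray",cv2.minAreaRect(W[m][:,:2].astype(np.float32)),m.sum())
    m=(dd<50)&(z>135)&(z<205); print("eye",cv2.minAreaRect(W[m][:,:2].astype(np.float32)),m.sum())
E
python3 - <<'E'
from h import *
look(("scene","s1.png"))
for k in("top","scene"): rack(np.load(k+"_W.npy"),(498,-108),112)
E
```

```text
top grip z 235.27680274465308 ((573.0314331054688, 214.1405792236328), (23.92139434814453, 35.34766387939453), 7.9972453117370605)
top hook line angle 7.775406 x at y=100: 589.22284 max d 141.449540599864 96
top rack region:
scene grip z 232.378458667594 ((574.0143432617188, 212.85260009765625), (26.57369613647461, 35.21669006347656), 12.189141273498535)
scene hook line angle 8.688667 x at y=100: 591.7187 max d 146.13100851991155 116
scene rack region:
tray ((497.9726867675781, -107.51362609863281), (130.34124755859375, 150.71913146972656), 3.533057451248169) 1356
eye ((497.8376159667969, -107.22356414794922), (70.07386016845703, 8.099431037902832), 3.2755210399627686) 86
tray ((498.5017395019531, -109.37521362304688), (136.24609375, 153.40907287597656), 2.890714645385742) 1034
eye ((499.8005676269531, -109.33965301513672), (68.34806060791016, 10.403271675109863), 3.166231632232666) 96
```

View pics/s1.png

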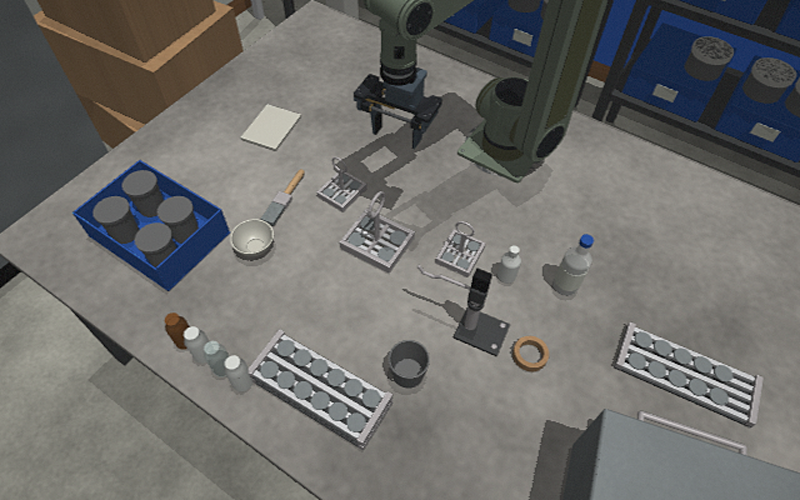

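Request:
arm_command(
  rows=[
    {"delta_pos": [-6, 0, 35], "roll": -0.06, "jaw": 100},
    {"delta_pos": [-6, 0, 75], "roll": -0.06, "jaw": 100},
    {"delta_pos": [-6, 0, 115], "roll": -0.06, "jaw": 100},
    {"delta_pos": [-6, 0, 155], "roll": -0.06, "jaw": 100},
    {"delta_pos": [-6, 0, 195], "roll": -0.06, "jaw": 100},
    {"delta_pos": [-6, 0, 230], "roll": -0.06, "jaw": 100},
    {"delta_pos": [-6, 0, 260], "roll": -0.06, "jaw": 100},
    {"delta_pos": [-6, 0, 278], "roll": -0.06, "jaw": 100},
    {"delta_pos": [-6, 0, 284], "roll": -0.06, "jaw": 100},
    {"delta_pos": [0, 0, 284], "roll": -0.06, "jaw": 100},
    {"delta_pos": [6, 0, 284], "roll": -0.06, "jaw": 100},
    {"delta_pos": [12, 0, 284], "roll": -0.06, "jaw": 100},
    {"delta_pos": [18, 0, 284], "roll": -0.06, "jaw": 100},
    {"delta_pos": [24, 0, 284], "roll": -0.06, "jaw": 100},
    {"delta_pos": [30, 0, 284], "roll": -0.06, "jaw": 100},
    {"delta_pos": [36, 0, 284], "roll": -0.06, "jaw": 100},
    {"delta_pos": [42, 0, 284], "roll": -0.06, "jaw": 100},
    {"delta_pos": [48, 0, 284], "roll": -0.06, "jaw": 100},
    {"delta_pos": [52, 0, 284], "roll": -0.06, "jaw": 100},
    {"delta_pos": [52, 0, 284], "roll": -0.06, "jaw": 100},
  ],
)

```text
time_s: 7.78
ee_pos: [449.6, -112.3, 14.9]
ee_rot: [180.0, 0.0, 7.6]
force: [-3.3, 0.2, 2.1]
gripper_width: 91.4
gripper_force: 1.5
```

```bash
python3 - <<'E'
from h import *
f=env.grab_frame("top"); rack(cloud(f),(530,-104),100)
g=env.grab_frame("scene"); rack(cloud(g),(530,-104),100); save("s2.png",g,(230,60,450,225),3.6)
E
```

```text
tray ((546.2110595703125, -95.6736831665039), (100.64633178710938, 150.49783325195312), 7.546987056732178) 766
eye ((540.7825317382812, -96.4633560180664), (47.327293395996094, 8.084272384643555), 8.389569282531738) 53
tray ((520.7199096679688, -100.60578918457031), (157.8335723876953, 151.29039001464844), 8.00429916381836) 1053
eye ((520.443115234375, -91.82763671875), (88.86904907226562, 40.91782760620117), 18.837318420410156) 170
```

View pics/s2.png

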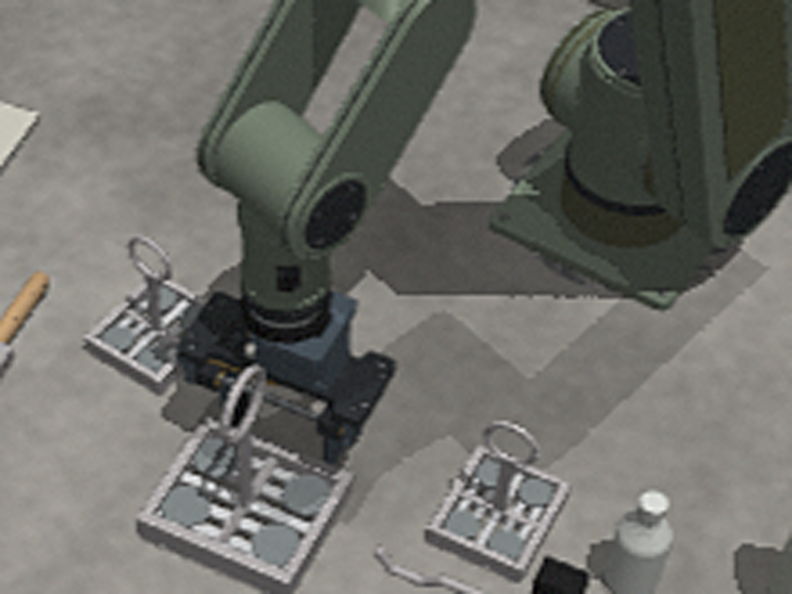

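The rack is square to the stand at about 8°, and both fingers are on its side wall. The ring clears the gripper body. I need 84 mm more sideways.

Request:
arm_command(
  rows=[
    {"delta_pos": [6, 0, 0], "roll": 0, "jaw": 100},
    {"delta_pos": [13, 0, 0], "roll": 0, "jaw": 100},
    {"delta_pos": [20, 0, 0], "roll": 0, "jaw": 100},
    {"delta_pos": [27, 0, 0], "roll": 0, "jaw": 100},
    {"delta_pos": [34, 0, 0], "roll": 0, "jaw": 100},
    {"delta_pos": [41, 0, 0], "roll": 0, "jaw": 100},
    {"delta_pos": [48, 0, 0], "roll": 0, "jaw": 100},
    {"delta_pos": [55, 0, 0], "roll": 0, "jaw": 100},
    {"delta_pos": [62, 0, 0], "roll": 0, "jaw": 100},
    {"delta_pos": [69, 0, 0], "roll": 0, "jaw": 100},
    {"delta_pos": [75, 0, 0], "roll": 0, "jaw": 100},
    {"delta_pos": [80, 0, 0], "roll": 0, "jaw": 100},
    {"delta_pos": [83, 0, 0], "roll": 0, "jaw": 100},
    {"delta_pos": [84, 0, 0], "roll": 0, "jaw": 100},
    {"delta_pos": [84, 0, 0], "roll": 0, "jaw": 100},
    {"delta_pos": [70, 0, 0], "roll": 0, "jaw": 100},
    {"delta_pos": [40, 0, 0], "roll": 0, "jaw": 100},
    {"delta_pos": [25, 0, -30], "roll": 0, "jaw": 100},
    {"delta_pos": [15, 0, -70], "roll": 0, "jaw": 100},
    {"delta_pos": [15, 0, -110], "roll": 0, "jaw": 100},
  ],
)

```text
time_s: 9.55
ee_pos: [462.5, -110.6, 124.9]
ee_rot: [-180.0, 0.1, 7.5]
force: [0.8, 0.4, -1.0]
gripper_width: 91.2
gripper_force: 0.0
```

Request:
arm_command(
  rows=[
    {"delta_pos": [0, 0, -40], "roll": 0, "jaw": 100},
    {"delta_pos": [0, 20, -80], "roll": -1, "jaw": 100},
    {"delta_pos": [0, 50, -120], "roll": -2.4, "jaw": 100},
    {"delta_pos": [0, 80, -140], "roll": -3.8, "jaw": 100},
    {"delta_pos": [0, 100, -140], "roll": -5.2, "jaw": 100},
    {"delta_pos": [0, 120, -140], "roll": -6.6, "jaw": 100},
    {"delta_pos": [0, 120, -140], "roll": -8, "jaw": 100},
  ],
)

```text
time_s: 10.13
ee_pos: [482.3, -233.6, 265.4]
ee_rot: [179.6, -0.1, 47.7]
force: [0.2, -0.1, 0.3]
gripper_width: 91.2
gripper_force: 0.0
```

```bash
python3 - <<'E'
from h import *
for k in("top","scene"):
    f=env.grab_frame(k); rack(cloud(f),(614.5,-86),112)
    if k=="top": save("t3.png",f,(200,140,440,290),3.3)
s=env.state();print(s["time_s"],s["ee_pos"],s["ee_rot"])
E
```

```text
tray ((613.87109375, -87.07313537597656), (131.1881561279297, 150.48251342773438), 7.612209796905518) 1295
eye ((612.1878051757812, -87.0541000366211), (65.01554107666016, 7.893327713012695), 7.869918346405029) 81
tray ((614.6534423828125, -89.01072692871094), (134.49853515625, 152.90542602539062), 7.105112552642822) 1123
eye ((616.5432739257812, -88.37384796142578), (68.73854064941406, 9.123629570007324), 7.8165669441223145) 108
10.2333 [ 481.20931344 -230.71575662  264.64219813] [ 1.79813961e+02 -8.30761957e-02  4.74456329e+01]
```

View pics/t3.png

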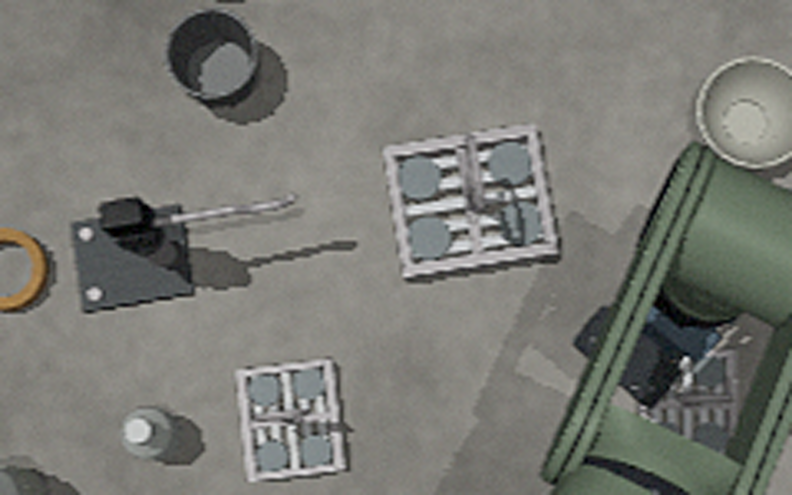

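Request:
arm_command(
  rows=[
    {"delta_pos": [20, 14, 0], "roll": -1.4, "jaw": 100},
    {"delta_pos": [46, 33, 0], "roll": -2.8, "jaw": 100},
    {"delta_pos": [72, 52, 0], "roll": -4.2, "jaw": 100},
    {"delta_pos": [98, 70, 0], "roll": -5.6, "jaw": 100},
    {"delta_pos": [123, 88, 0], "roll": -7, "jaw": 100},
    {"delta_pos": [123, 88, 30], "roll": -8.4, "jaw": 100},
    {"delta_pos": [123, 88, 70], "roll": -9.8, "jaw": 100},
    {"delta_pos": [123, 88, 110], "roll": -10.05, "jaw": 100},
    {"delta_pos": [123, 88, 150], "roll": -10.05, "jaw": 100},
    {"delta_pos": [123, 88, 180], "roll": -10.05, "jaw": 100},
    {"delta_pos": [123, 88, 190], "roll": -10.05, "jaw": 100},
    {"delta_pos": [123, 88, 190], "roll": -10.05, "jaw": 100},
    {"delta_pos": [123, 88, 190], "roll": -10.05, "jaw": 100},
  ],
)

```text
time_s: 11.32
ee_pos: [629.3, -198.2, 75.4]
ee_rot: [179.9, 0.1, 97.7]
force: [0.8, -0.1, 0.6]
gripper_width: 91.3
gripper_force: 0.0
```

Request:
arm_command(
  rows=[
    {"delta_pos": [0, 0, 25], "roll": 0, "jaw": 100},
    {"delta_pos": [0, 0, 48], "roll": 0, "jaw": 100},
    {"delta_pos": [0, 0, 60], "roll": 0, "jaw": 100},
    {"delta_pos": [6, 0, 61], "roll": 0, "jaw": 100},
    {"delta_pos": [14, 0, 61], "roll": 0, "jaw": 100},
    {"delta_pos": [22, 0, 61], "roll": 0, "jaw": 100},
    {"delta_pos": [30, 0, 61], "roll": 0, "jaw": 100},
    {"delta_pos": [39, 0, 61], "roll": 0, "jaw": 100},
    {"delta_pos": [48, 0, 61], "roll": 0, "jaw": 100},
    {"delta_pos": [57, 0, 61], "roll": 0, "jaw": 100},
    {"delta_pos": [66, 0, 61], "roll": 0, "jaw": 100},
    {"delta_pos": [75, 0, 61], "roll": 0, "jaw": 100},
    {"delta_pos": [84, 0, 61], "roll": 0, "jaw": 100},
    {"delta_pos": [93, 0, 61], "roll": 0, "jaw": 100},
    {"delta_pos": [102, 0, 61], "roll": 0, "jaw": 100},
    {"delta_pos": [111, 0, 61], "roll": 0, "jaw": 100},
    {"delta_pos": [120, 0, 61], "roll": 0, "jaw": 100},
    {"delta_pos": [128, 0, 61], "roll": 0, "jaw": 100},
    {"delta_pos": [134, 0, 61], "roll": 0, "jaw": 100},
    {"delta_pos": [136, 0, 61], "roll": 0, "jaw": 100},
  ],
)

```text
time_s: 12.98
ee_pos: [610.9, -63.3, 15.2]
ee_rot: [179.8, 0.2, 97.9]
force: [0.2, -6.8, 4.5]
gripper_width: 91.2
gripper_force: 3.4
```

```bash
python3 - <<'E'
from h import *
for k in("top","scene"):
    f=env.grab_frame(k); rack(cloud(f),(600,24),105)
    if k=="scene": save("s4.png",f,(250,120,450,270),4)
s=env.state();print(s["time_s"],s["ee_pos"],s["ee_rot"],s["force"])
E
```

```text
tray ((596.1458129882812, 38.739105224609375), (131.6640625, 132.77847290039062), 7.057584762573242) 709
eye ((590.1685791015625, 16.670692443847656), (66.9778060913086, 55.791656494140625), 65.31086730957031) 69
tray ((599.0517578125, 17.723716735839844), (136.0401153564453, 173.0469970703125), 9.554401397705078) 1243
eye ((602.6138916015625, 34.25533676147461), (59.468345642089844, 52.540191650390625), 59.464508056640625) 109
13.0833 [610.82059265 -63.20959328  14.91881064] [1.79790866e+02 9.86762613e-02 9.78714413e+01] [ 2.15318523 -3.3850428   1.82161724]
```

View pics/s4.png

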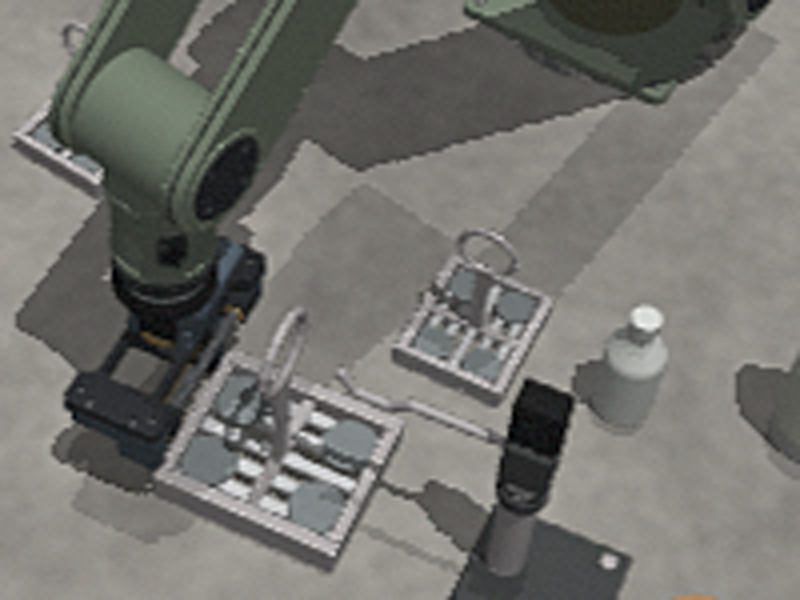

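The rack is square, with its eye in line with the hook's tip (about 1 mm lateral error). About 70 mm remains.

Request:
arm_command(
  rows=[
    {"delta_pos": [5, 0, 0], "roll": 0, "jaw": 100},
    {"delta_pos": [10, 0, 0], "roll": 0, "jaw": 100},
    {"delta_pos": [16, 0, 0], "roll": 0, "jaw": 100},
    {"delta_pos": [22, 0, 0], "roll": 0, "jaw": 100},
    {"delta_pos": [28, 0, 0], "roll": 0, "jaw": 100},
    {"delta_pos": [34, 0, 0], "roll": 0, "jaw": 100},
    {"delta_pos": [40, 0, 0], "roll": 0, "jaw": 100},
    {"delta_pos": [46, 0, 0], "roll": 0, "jaw": 100},
    {"delta_pos": [51, 0, 0], "roll": 0, "jaw": 100},
    {"delta_pos": [56, 0, 0], "roll": 0, "jaw": 100},
    {"delta_pos": [61, 0, 0], "roll": 0, "jaw": 100},
    {"delta_pos": [65, 0, 0], "roll": 0, "jaw": 100},
    {"delta_pos": [68, 0, 0], "roll": 0, "jaw": 100},
    {"delta_pos": [70, 0, 0], "roll": 0, "jaw": 100},
    {"delta_pos": [70, 0, 0], "roll": 0, "jaw": 100},
    {"delta_pos": [70, 0, 0], "roll": 0, "jaw": 100},
  ],
)

```text
time_s: 14.42
ee_pos: [601.3, 5.3, 14.7]
ee_rot: [179.8, 0.1, 97.8]
force: [1.8, -6.2, 4.7]
gripper_width: 91.3
gripper_force: 2.9
```

```bash
python3 - <<'E'
from h import *
for k in("top","scene"):
    f=env.grab_frame(k); rack(cloud(f),(588,108),93)
    if k=="scene": save("s5.png",f,(260,140,440,275),4)
s=env.state();print(s["time_s"],s["ee_pos"],s["ee_rot"],s["force"])
E
```

```text
tray ((586.0042114257812, 111.12297058105469), (130.7884063720703, 124.8199234008789), 7.521298885345459) 619
eye ((593.2097778320312, 114.1301040649414), (70.53678894042969, 59.37409973144531), 67.9789047241211) 131
tray ((587.1898803710938, 110.44192504882812), (134.38473510742188, 179.1829376220703), 8.965865135192871) 1172
eye ((585.5867309570312, 110.53911590576172), (65.84033203125, 70.5692367553711), 45.52764892578125) 196
14.5167 [601.26793837   5.3341881   14.56196763] [1.79819680e+02 1.03235326e-01 9.78391176e+01] [ 1.74001897 -5.38335543  4.550714  ]
```

View pics/s5.png

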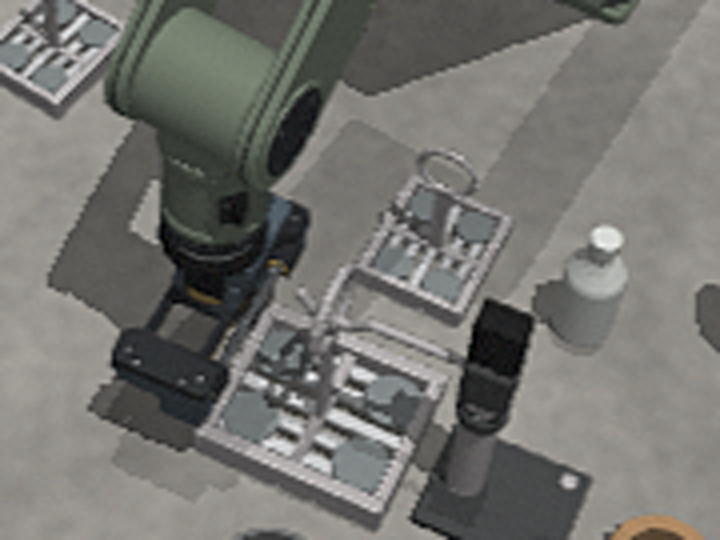

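The hook passes through the eye, and the rack's centre is about 2 mm from the seat. Next I back off, rise, and move over the grip.

Request:
arm_command(
  rows=[
    {"delta_pos": [-10, 0, 0], "roll": 0, "jaw": 100},
    {"delta_pos": [-40, 0, 0], "roll": 0, "jaw": 100},
    {"delta_pos": [-55, 0, -30], "roll": 0, "jaw": 100},
    {"delta_pos": [-55, 0, -70], "roll": 0, "jaw": 100},
    {"delta_pos": [-55, 0, -110], "roll": 0, "jaw": 100},
    {"delta_pos": [-55, 0, -150], "roll": 0, "jaw": 100},
    {"delta_pos": [-55, 0, -190], "roll": 0, "jaw": 100},
    {"delta_pos": [-55, 0, -230], "roll": 0, "jaw": 100},
    {"delta_pos": [-50, 0, -268], "roll": 0, "jaw": 100},
    {"delta_pos": [-20, 0, -280], "roll": 0, "jaw": 100},
    {"delta_pos": [20, 0, -280], "roll": 0, "jaw": 100},
    {"delta_pos": [60, 0, -280], "roll": 0, "jaw": 100},
    {"delta_pos": [100, 0, -280], "roll": 0, "jaw": 100},
    {"delta_pos": [140, 1, -280], "roll": 0, "jaw": 100},
    {"delta_pos": [180, 1, -280], "roll": 0, "jaw": 100},
    {"delta_pos": [205, 1, -280], "roll": 0, "jaw": 100},
    {"delta_pos": [210, 1, -280], "roll": 0, "jaw": 100},
    {"delta_pos": [210, 1, -280], "roll": 0, "jaw": 100},
    {"delta_pos": [210, 1, -280], "roll": 0, "jaw": 100},
  ],
)

```text
time_s: 16.1
ee_pos: [572.1, 213.6, 292.7]
ee_rot: [-179.9, 0.0, 97.8]
force: [-0.1, 0.1, -0.7]
gripper_width: 91.0
gripper_force: 0.0
```

Request:
arm_command(
  rows=[
    {"delta_pos": [0, 1.5, 20], "roll": 0, "jaw": 100},
    {"delta_pos": [0, 1.5, 45], "roll": 0, "jaw": 100},
    {"delta_pos": [0, 1.5, 70], "roll": 0, "jaw": 100},
    {"delta_pos": [0, 1.5, 88], "roll": 0, "jaw": 70},
    {"delta_pos": [0, 1.5, 94], "roll": 0, "jaw": 55},
    {"delta_pos": [0, 1.5, 95], "roll": 0, "jaw": 40},
    {"delta_pos": [0, 1.5, 95], "roll": 0, "jaw": 32},
    {"delta_pos": [0, 1.5, 95], "roll": 0, "jaw": 10},
    {"delta_pos": [0, 1.5, 95], "roll": 0, "jaw": 10},
    {"delta_pos": [0, 1.5, 95], "roll": 0, "jaw": 10},
    {"delta_pos": [0, 1.5, 95], "roll": 0, "jaw": 10},
    {"delta_pos": [0, 1.5, 95], "roll": 0, "jaw": 10},
  ],
  squeeze=50,
)

```text
time_s: 17.1
ee_pos: [574.2, 214.4, 198.7]
ee_rot: [179.9, -0.0, 97.8]
force: [0.3, 0.6, 0.1]
gripper_width: 33.9
gripper_force: 0.0
```

Request:
arm_command(
  rows=[
    {"delta_pos": [0, 0, 0], "roll": 0, "jaw": 10},
    {"delta_pos": [0, 0, 0], "roll": 0, "jaw": 10},
    {"delta_pos": [0, 0, 0], "roll": 0, "jaw": 10},
    {"delta_pos": [0, 0, 0], "roll": 0, "jaw": 10},
    {"delta_pos": [0, 0, 0], "roll": 0, "jaw": 10},
    {"delta_pos": [0, 0, 0], "roll": 0, "jaw": 10},
  ],
)

```text
time_s: 17.6
ee_pos: [573.2, 214.3, 198.3]
ee_rot: [-179.9, 0.0, 97.9]
force: [-5.1, -0.5, 4.3]
gripper_width: 24.0
gripper_force: 50.0
```

Request:
arm_command(
  rows=[
    {"delta_pos": [0, 0, -2], "roll": 0, "jaw": 10},
    {"delta_pos": [0, 0, -4], "roll": 0, "jaw": 10},
    {"delta_pos": [0, 0, -6], "roll": 0, "jaw": 10},
    {"delta_pos": [0, 0, -8], "roll": 0, "jaw": 10},
    {"delta_pos": [0, 0, -10], "roll": 0, "jaw": 10},
    {"delta_pos": [0, 0, -12], "roll": 0, "jaw": 10},
    {"delta_pos": [0, 0, -14], "roll": 0, "jaw": 10},
    {"delta_pos": [0, 0, -16], "roll": 0, "jaw": 10},
    {"delta_pos": [0, 0, -18], "roll": 0, "jaw": 10},
    {"delta_pos": [0, 0, -20], "roll": 0, "jaw": 10},
    {"delta_pos": [0, 0, -22], "roll": 0, "jaw": 10},
    {"delta_pos": [0, 0, -24], "roll": 0, "jaw": 10},
    {"delta_pos": [0, 0, -26], "roll": 0, "jaw": 10},
    {"delta_pos": [0, 0, -27], "roll": 0, "jaw": 10},
    {"delta_pos": [0, 0, -28], "roll": 0, "jaw": 10},
    {"delta_pos": [0, 0, -29], "roll": 0, "jaw": 10},
    {"delta_pos": [0, 0, -30], "roll": 0, "jaw": 10},
    {"delta_pos": [0, 0, -31], "roll": 0, "jaw": 10},
    {"delta_pos": [0, 0, -32], "roll": 0, "jaw": 10},
    {"delta_pos": [0, 0, -33], "roll": 0, "jaw": 10},
  ],
)

```text
time_s: 19.27
ee_pos: [573.2, 214.2, 230.2]
ee_rot: [-179.8, 0.0, 97.8]
force: [-6.4, 1.1, -16.8]
gripper_width: 24.0
gripper_force: 50.0
```

Request:
arm_command(
  rows=[
    {"delta_pos": [0, 0, -1], "roll": 0, "jaw": 10},
    {"delta_pos": [0, 0, -2], "roll": 0, "jaw": 10},
    {"delta_pos": [0, 0, -3], "roll": 0, "jaw": 10},
    {"delta_pos": [0, 0, -4], "roll": 0, "jaw": 10},
    {"delta_pos": [0, 0, -5], "roll": 0, "jaw": 10},
    {"delta_pos": [0, 0, -6], "roll": 0, "jaw": 10},
    {"delta_pos": [0, 0, -7], "roll": 0, "jaw": 10},
    {"delta_pos": [0, 0, -8], "roll": 0, "jaw": 10},
    {"delta_pos": [0, 0, -9.5], "roll": 0, "jaw": 10},
    {"delta_pos": [0, 0, -11], "roll": 0, "jaw": 10},
    {"delta_pos": [0, 0, -13], "roll": 0, "jaw": 10},
    {"delta_pos": [0, 0, -15], "roll": 0, "jaw": 10},
    {"delta_pos": [0, 0, -17], "roll": 0, "jaw": 10},
    {"delta_pos": [0, 0, -19], "roll": 0, "jaw": 10},
    {"delta_pos": [0, 0, -21], "roll": 0, "jaw": 10},
    {"delta_pos": [0, 0, -23], "roll": 0, "jaw": 10},
    {"delta_pos": [0, 0, -25], "roll": 0, "jaw": 10},
    {"delta_pos": [0, 0, -27], "roll": 0, "jaw": 10},
    {"delta_pos": [0, 0, -28], "roll": 0, "jaw": 10},
    {"delta_pos": [0, 0, -28], "roll": 0, "jaw": 10},
  ],
)

```text
time_s: 20.93
ee_pos: [573.2, 214.2, 258.6]
ee_rot: [-179.9, 0.0, 97.8]
force: [-5.8, 1.5, -15.2]
gripper_width: 23.9
gripper_force: 50.0
```

```bash
python3 - <<'E'
from h import *
f=env.grab_frame("scene"); save("s6.png",f,(260,120,440,275),3.8)
E
```

```text
(no output)
```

View pics/s6.png

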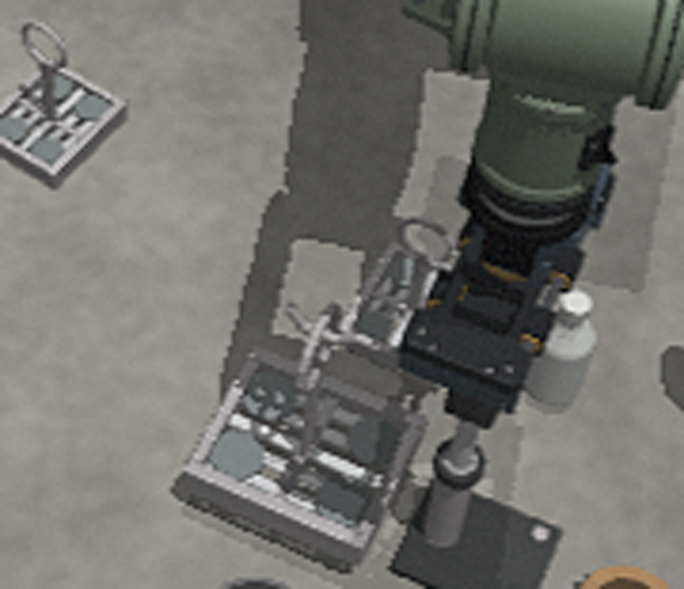

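The rack hangs level on the hook, off the bench. About 30 mm remains to the top stop.

Request:
arm_command(
  rows=[
    {"delta_pos": [0, 0, -1], "roll": 0, "jaw": 10},
    {"delta_pos": [0, 0, -3], "roll": 0, "jaw": 10},
    {"delta_pos": [0, 0, -5], "roll": 0, "jaw": 10},
    {"delta_pos": [0, 0, -7], "roll": 0, "jaw": 10},
    {"delta_pos": [0, 0, -9], "roll": 0, "jaw": 10},
    {"delta_pos": [0, 0, -11], "roll": 0, "jaw": 10},
    {"delta_pos": [0, 0, -13], "roll": 0, "jaw": 10},
    {"delta_pos": [0, 0, -15], "roll": 0, "jaw": 10},
    {"delta_pos": [0, 0, -17], "roll": 0, "jaw": 10},
    {"delta_pos": [0, 0, -19], "roll": 0, "jaw": 10},
    {"delta_pos": [0, 0, -21], "roll": 0, "jaw": 10},
    {"delta_pos": [0, 0, -23], "roll": 0, "jaw": 10},
    {"delta_pos": [0, 0, -24.5], "roll": 0, "jaw": 10},
    {"delta_pos": [0, 0, -26], "roll": 0, "jaw": 10},
    {"delta_pos": [0, 0, -27], "roll": 0, "jaw": 10},
    {"delta_pos": [0, 0, -28], "roll": 0, "jaw": 10},
    {"delta_pos": [0, 0, -28.5], "roll": 0, "jaw": 10},
    {"delta_pos": [0, 0, -29], "roll": 0, "jaw": 10},
    {"delta_pos": [0, 0, -29.5], "roll": 0, "jaw": 10},
    {"delta_pos": [0, 0, -29.5], "roll": 0, "jaw": 10},
  ],
)

```text
time_s: 22.65
ee_pos: [573.1, 214.2, 287.9]
ee_rot: [-179.8, 0.0, 97.8]
force: [-5.3, 1.3, -15.8]
gripper_width: 24.0
gripper_force: 50.0
```

Request:
arm_command(
  rows=[
    {"delta_pos": [0, 0, -0.5], "roll": 0, "jaw": 10},
    {"delta_pos": [0, 0, -1], "roll": 0, "jaw": 10},
    {"delta_pos": [0, 0, -1.5], "roll": 0, "jaw": 10},
    {"delta_pos": [0, 0, -1.5], "roll": 0, "jaw": 10},
  ],
)

```text
time_s: 22.98
ee_pos: [573.1, 214.2, 288.4]
ee_rot: [-179.8, 0.0, 97.8]
force: [-5.2, 2.0, -20.7]
gripper_width: 24.3
gripper_force: 50.0
```

Force is rising with no motion, so the stop has been reached. I'll add a small confirming pull before releasing.

Request:
arm_command(
  rows=[
    {"delta_pos": [0, 0, -1], "roll": 0, "jaw": 10},
    {"delta_pos": [0, 0, -1.5], "roll": 0, "jaw": 10},
    {"delta_pos": [0, 0, -1.5], "roll": 0, "jaw": 10},
    {"delta_pos": [0, 0, -1.5], "roll": 0, "jaw": 10},
  ],
)

```text
time_s: 23.32
ee_pos: [573.1, 214.2, 288.5]
ee_rot: [-179.7, 0.0, 97.8]
force: [-4.2, 1.5, -26.0]
gripper_width: 24.0
gripper_force: 50.0
```

Request:
arm_command(
  rows=[
    {"delta_pos": [0, 0, 1], "roll": 0, "jaw": 10},
    {"delta_pos": [0, 0, 1.5], "roll": 0, "jaw": 10},
    {"delta_pos": [0, 0, 1.5], "roll": 0, "jaw": 28},
    {"delta_pos": [0, 0, 1.5], "roll": 0, "jaw": 35},
    {"delta_pos": [0, 0, 1.5], "roll": 0, "jaw": 50},
    {"delta_pos": [0, 0, 1.5], "roll": 0, "jaw": 80},
    {"delta_pos": [0, 0, 1.5], "roll": 0, "jaw": 80},
    {"delta_pos": [0, 0, 1.5], "roll": 0, "jaw": 80},
    {"delta_pos": [0, 0, 1.5], "roll": 0, "jaw": 80},
    {"delta_pos": [0, 0, -10], "roll": 0, "jaw": 80},
    {"delta_pos": [0, 0, -30], "roll": 0, "jaw": 80},
    {"delta_pos": [0, 0, -55], "roll": 0, "jaw": 80},
    {"delta_pos": [0, 0, -85], "roll": 0, "jaw": 80},
    {"delta_pos": [0, 0, -115], "roll": 0, "jaw": 80},
    {"delta_pos": [0, 0, -120], "roll": 0, "jaw": 80},
    {"delta_pos": [0, 0, -120], "roll": 0, "jaw": 80},
    {"delta_pos": [0, 0, -120], "roll": 0, "jaw": 80},
    {"delta_pos": [0, 0, -120], "roll": 0, "jaw": 80},
    {"delta_pos": [0, 0, -120], "roll": 0, "jaw": 80},
    {"delta_pos": [0, 0, -120], "roll": 0, "jaw": 80},
  ],
)

```text
time_s: 24.98
ee_pos: [573.7, 214.2, 410.2]
ee_rot: [-179.8, 0.0, 97.8]
force: [0.3, 0.2, 0.0]
gripper_width: 73.0
gripper_force: 0.0
```

```bash
cat > chk.py <<'E'
from h import *
for i in range(3):
    f=env.grab_frame("scene"); W=cloud(f).reshape(-1,3);x,y,z=W.T
    m=(z>78)&(z<110)&(np.hypot(x-588,y-100)<105); p=W[m]
    print(i,cv2.minAreaRect(p[:,:2].astype(np.float32)),m.sum())
    m=(z>300)&(z<335)&(np.hypot(x-574,y-214)<22); print("grip",np.nanmedian(z[m]))
    A=p[p[:,2]>86]; c,*_=np.linalg.lstsq(np.c_[A[:,:2]-[588,100],np.ones(len(A))],A[:,2],rcond=None); print("tilt deg",np.degrees(np.arctan(c[:2])),c[2])
save("s7.png",f,(200,90,460,280),3)
s=env.state();print(s["time_s"],s["ee_pos"],s["gripper_width"])
E
python3 chk.py
```

```text
0 ((588.8087158203125, 112.07359313964844), (134.49917602539062, 184.673583984375), 8.182367324829102) 1590
grip 321.32714859610525
tilt deg [0.54177732 0.10756304] 89.06768473088822
1 ((589.719482421875, 112.56729125976562), (133.7967987060547, 183.912353515625), 8.405680656433105) 1598
grip 321.1884962974552
tilt deg [0.34455542 0.05239217] 89.24121601576442
2 ((588.5842895507812, 112.19866943359375), (137.67137145996094, 183.22068786621094), 7.808844089508057) 1587
grip 321.1489083997619
tilt deg [0.48476509 0.16067249] 89.1282083155353
25.1333 [573.88348264 214.29410859 411.03348178] 72.91785887648533
```

View pics/s7.png

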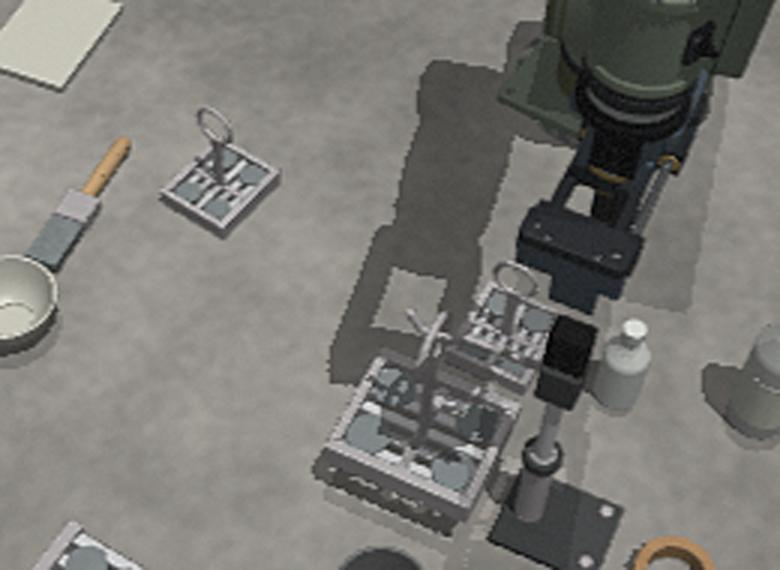

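The rack hangs level on the raised hook (tilt under 0.6°), and the grip is at its top height. The robot is clear. I'll let it settle, then hand in.

Request:
arm_command(
  rows=[
    {"delta_pos": [0, 0, 0], "roll": 0, "jaw": 80},
    {"delta_pos": [0, 0, 0], "roll": 0, "jaw": 80},
    {"delta_pos": [0, 0, 0], "roll": 0, "jaw": 80},
    {"delta_pos": [0, 0, 0], "roll": 0, "jaw": 80},
    {"delta_pos": [0, 0, 0], "roll": 0, "jaw": 80},
    {"delta_pos": [0, 0, 0], "roll": 0, "jaw": 80},
    {"delta_pos": [0, 0, 0], "roll": 0, "jaw": 80},
    {"delta_pos": [0, 0, 0], "roll": 0, "jaw": 80},
    {"delta_pos": [0, 0, 0], "roll": 0, "jaw": 80},
    {"delta_pos": [0, 0, 0], "roll": 0, "jaw": 80},
    {"delta_pos": [0, 0, 0], "roll": 0, "jaw": 80},
    {"delta_pos": [0, 0, 0], "roll": 0, "jaw": 80},
    {"delta_pos": [0, 0, 0], "roll": 0, "jaw": 80},
    {"delta_pos": [0, 0, 0], "roll": 0, "jaw": 80},
    {"delta_pos": [0, 0, 0], "roll": 0, "jaw": 80},
    {"delta_pos": [0, 0, 0], "roll": 0, "jaw": 80},
    {"delta_pos": [0, 0, 0], "roll": 0, "jaw": 80},
    {"delta_pos": [0, 0, 0], "roll": 0, "jaw": 80},
    {"delta_pos": [0, 0, 0], "roll": 0, "jaw": 80},
    {"delta_pos": [0, 0, 0], "roll": 0, "jaw": 80},
  ],
)

```text
time_s: 26.8
ee_pos: [574.0, 214.3, 411.6]
ee_rot: [180.0, 0.0, 97.8]
force: [-0.8, 0.2, -0.4]
gripper_width: 73.2
gripper_force: 0.0
```

```bash
python3 chk.py; python3 -c "
from workcell import env
print(env.job_done())"
```

```text
0 ((588.8831176757812, 112.11860656738281), (136.0847625732422, 183.29029846191406), 8.10994815826416) 1578
grip 320.9551634404956
tilt deg [ 0.57641042 -0.05844171] 88.94491979413351
1 ((589.106689453125, 112.73938751220703), (135.64064025878906, 183.96466064453125), 7.841580390930176) 1617
grip 321.33957284492595
tilt deg [0.57538363 0.07886666] 89.0381030581187
2 ((589.2552490234375, 111.65138244628906), (135.3528289794922, 184.05783081054688), 9.36075496673584) 1594
grip 321.7276469189578
tilt deg [0.69441072 0.09685269] 89.11907188136796
26.95 [574.00717652 214.28910487 411.62450239] 72.91597284812995
the job is handed in; nothing more can be done
None
```

The rack hangs still and level (tilt about 0.6°) on the hook at its top stop, clear of the bench with the robot touching nothing, and the job was handed in at 27 s of the 72 s allowed.

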